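# Rack the scraper and lift the caddy

### The arm

A 6-joint arm with a two-finger parallel gripper is mounted at the origin on the work surface. World frame = base frame: x ahead of the robot, y to its left, z up, the work surface at z = 0. Lengths are in mm, angles in degrees, forces in N, time in s.
With the tool pointing down it reaches from about 300 to 850 mm from the base axis. Payload 4.2 kg.
Tool frame: the origin (TCP) lies midway between the tips of the shut fingers; the grasp point (between the pads) lies 19 mm behind it; z points along the fingers, y is the line along which they close (so a half turn about z gives the same grasp; the last joint's range is limited). The gripper opens to 91 mm and grips with 3 to 60 N. Pads are 32 mm wide; open, the fingers measure 118 mm over their backs; the gripper's body (76 mm by 178 mm) begins 60 mm behind the grasp point.
Start: joints at [72.422, 18.312, 89.639, -0, 72.044, -1.146], TCP at [162.661, 551.529, 213.976] pointing down, gripper open.
Joint ranges: [-177.97, 177.97], [-48.28, 115.42], [12.27, 149.76], [-77.06, 257.06], [2.81, 150.46], [-146.56, 146.56]. Speed limits (degrees/s): [147.25, 147.25, 180, 180, 180, 180].

### API

Orientations are given as [roll, pitch, yaw] about the fixed x, y, z axes, in that order (R = Rz(yaw) Ry(pitch) Rx(roll)).
In Python, from workcell import env gives the robot as it stands.
- The arm moves only by the shell command python3 -m jog 'ROWS' [FORCE]. ROWS is a JSON object of lists of equal length, an entry for each row: "jaw": the finger opening in mm, from 0 to 91.2; "slide": the shift along the tool's x, y, z in units of 30 mm (1.0 is 30 mm), a list of three; "spin": the turn about the tool's z in units of 8 degrees (1.0 is 8 degrees). In form: {"jaw": [jaw, ...], "slide": [[dx, dy, dz], ...], "spin": [spin, ...]}. A call has 1 to 10 rows; each row shifts and turns the commanded pose from where the row before left it, along the tool's axes as they then stand; what a row does not reach is not made up. A row lasts 1/10 s, in which the tool goes at most 50 mm and 8.59 degrees, less where a joint would pass 70% of its speed; a pose out of reach is approached as far as the arm can. A call is refused whole if a number of a shift passes 1 or a number of a turn 1, either way. A call with a gripper value outside its range is refused whole. The fingers move at their own pace and stop on an object; FORCE is the grip in N (left out, the last holds). Time passes only in rows, so rows that do not move let the fingers close. It gives the time, the measured TCP pose, the force, the opening and the grip force at its end, in the units of the state.
- env.state(): the state, without advancing time (a new reading comes with each control period).
- env.grab_frame(name): name is "scene" or "side" or "wrist"; returns the picture (400x640x3 uint8, red, green, blue); there is no depth.
- env.camera_model(name): a dict with "fx", "fy", "cx", "cy" (pixels), "camera_from_world" (4x4, takes a point from world to camera coordinates). Camera axes: x right, y up, looking along -z (the intrinsics and any distortion apply to the point x, -y, -z); pixel columns grow to the right and rows downward; lengths in mm; the calibration is good to about 2 mm. A picture is of the moment at which its call begins: read the wrist's pose just before it. camera_model takes no time and is no camera call; for the wrist camera it gives the pose at the moment of the call.
- env.job_done(): hands the job in; it is judged then, once.
The state is a dict: "time_s": time; "qpos": joint angles; "qvel": joint speeds; "effort": joint torques, N m; "ee_pos": TCP position; "ee_rot": TCP orientation; "force": force on the tool from outside, world axes, zero at the start; "torque": the same for the moment, N m; "gripper_width": finger opening in mm; "gripper_force": force on a finger pad.
Only numpy, scipy, OpenCV 4.12 (cv2) and the standard library are available. Lean on these libraries where they do the work, as an engineer would, in place of code of your own. Each camera call takes 0.05 s, during which the arm holds its last target. There are 200 camera calls.

### The job

The wide glue scraper has been filed and stands in the filing block: lower it blade-down into the empty slot of the wooden scraper caddy until its grip sits fully home on the caddy, and let go of it. Then take the caddy by its handle, lift it about 10 cm off the bench with both scrapers still seated in it, and finish while holding it there, level and still; leave the mallet, glue bottle and file alone.

Things in the scene. Friction and masses are not known exactly. Their poses are not given: they have to be found in the camera images.
- scraper: Wide scraper, 0.12 kg: dark wooden grip 100 x 22 x 36 mm (x, y, z), steel blade 90 wide (x), 3 thick (y), reaching 42 mm down from the middle of the grip's underside. Origin: centre of the grip's underside; z up, grip top 36 mm above it. Symmetric end for end. Starts upright in the filing block's slot, grip resting on the block.
- spare_scraper: Narrow scraper already seated in the caddy's other slot, about 0.1 kg: dark wooden grip 64 x 22 x 36 mm, blade 56 x 3 x 42 mm. Origin at the centre of the grip's underside, axes as for the scraper. Stays in the caddy.
- caddy: Loose wooden caddy, 0.6 kg empty, base 170 x 190 x 10 mm (x, y, z). Slotted blocks 140 x 44 at y = +70 (holds the narrow scraper) and y = -70 (empty), tops at z = 55. Between them an upright handle board 120 long (x), 20 thick (y), top at z = 125, hand hole under its 30 high top rail: pinch the rail from above. Balanced about the handle when full. Origin: centre of underside, z up.
- free_slot (a point): Centre of the mouth of the caddy's empty slot, on the block's top face (caddy x = 0, y = -70 mm, z = 55 mm), axes as the caddy's. The slot is 100 mm long (x), 8 mm wide (y), 45 mm deep, with a 1.5 mm chamfer. With the scraper home, the scraper's origin lies on this point and its x axis runs along the slot.
- handle_top (a point): Middle of the top edge of the caddy's handle rail (125 mm above the caddy's underside), axes as the caddy's.
- filing_block: Wooden filing block screwed to the bench, 150 x 70 x 55 mm (x, y, z), with one slot 100 x 8 mm along x in the middle of its top, right through. Origin at the centre of its underside. The scraper stands in it at the start.
- mallet: Bystander: joiner's wooden mallet lying flat, head 70 x 120 x 60 mm, handle to -x, 270 mm long overall. Origin on the bench between head and handle end, 100 mm from the head's centre.
- glue: Bystander: upright white glue bottle, 60 mm diameter, 150 mm tall. Origin at the centre of its underside.
- file: Bystander: flat file lying on the bench, 300 mm long, 24 mm wide, wooden handle to its -x. Origin on the bench under it, 160 mm from the handle's end.
Not all that is in view belongs to the job. Leave any red or white look-alike of the scraper alone.

How it is judged (in metres and radians):
On the way, in this order (a step that is already met when the one before it is completed fails the run):
1. the scraper's blade is entered at least 10 mm into the empty slot while the gripper still holds it (z of scraper in the frame of free_slot below 0.032 m and horizontal distance between scraper and free_slot below 0.015 m and angle between the x axis of scraper and the x axis of caddy, either way round below 0.2 rad and contact force between scraper and the fingers above 0.5 N), for 0.05 s.
2. the scraper sits home in the slot, let go, with the caddy standing on the bench (z of scraper in the frame of free_slot below 0.005 m and horizontal distance between scraper and free_slot below 0.012 m and angle between the x axis of scraper and the x axis of caddy, either way round below 0.15 rad and height (world z) of caddy below 0.01 m and contact force between scraper and the fingers below 0.1 N), for 0.2 s.
At the end, for the whole second after the job is handed in: Caddy held in the gripper alone, 60 to 180 mm above the bench, within 0.10 rad of level, slower than 0.03 m/s and 0.2 rad/s; wide scraper home in its slot (within 6 mm of flush, 12 mm of centre, 0.15 rad of its line), untouched by fingers; narrow scraper still seated (height (world z) of caddy between 0.06 and 0.18 m and angle between caddy's own z axis and vertical below 0.1 rad and linear speed of caddy below 0.03 m/s and angular speed of caddy below 0.2 rad/s and contact force between caddy and the fingers above 2 N and contact force between caddy and filing_block below 0.2 N and contact force between caddy and mallet below 0.2 N and contact force between caddy and glue below 0.2 N and contact force between caddy and file below 0.2 N and contact force between scraper and the fingers below 0.2 N and z of scraper in the frame of free_slot below 0.006 m and horizontal distance between scraper and free_slot below 0.012 m and angle between the x axis of scraper and the x axis of caddy, either way round below 0.15 rad and z of spare_scraper in the frame of caddy between 0.045 and 0.061 m and y of spare_scraper in the frame of caddy above 0.058 m); the arm keeps its last pose, push and grip.
It fails at once if the caddy is tipped more than 0.35 rad (angle between caddy's own z axis and vertical above 0.35 rad).
It fails at once if the mallet is moved more than 30 mm (distance of mallet from where it was at the start of the episode above 0.03 m).
It fails at once if the glue bottle is moved more than 30 mm (distance of glue from where it was at the start of the episode above 0.03 m).
It fails at once if the file is moved more than 30 mm (distance of file from where it was at the start of the episode above 0.03 m).
It also fails if it takes over 58 s, if anything falls off the work surface, if the arm or the gripper's body presses on something with over 40 N, if the wrist force passes 120 N, or if a joint passes its speed limit or range.

## Working session

There is one attempt and no reset: what is moved stays moved. The work goes in short steps, Python scripts to look and compute and a shell command to move; the robot and the scene stay as the last step left them, time stands still between calls to the robot, and variables do not carry over. Pictures are saved under pics/ and viewed, at most 10 in all, crops included, and the job is handed in when it is done.

```bash
ls; mkdir -p pics; cat > h.py <<'E'
import numpy as np, cv2
from workcell import env
def snap(n,f):
    m=env.camera_model(n); im=env.grab_frame(n); cv2.imwrite(f'pics/{f}.png',im[:,:,::-1]); 
    np.save(f'pics/{f}.npy',np.array([m['fx'],m['fy'],m['cx'],m['cy'],*np.array(m['camera_from_world']).ravel()])); return im
def cam(f):
    a=np.load(f'pics/{f}.npy'); return a[:4],a[4:].reshape(4,4)
def ray(f,u,v):
    (fx,fy,cx,cy),T=cam(f); d=np.array([(u-cx)/fx,-(v-cy)/fy,-1]); R=T[:3,:3]
    return -R.T@T[:3,3], R.T@d
def onz(f,u,v,z):
    o,d=ray(f,u,v); return o+d*(z-o[2])/d[2]
def proj(f,p):
    (fx,fy,cx,cy),T=cam(f); q=T[:3,:3]@np.array(p)+T[:3,3]; return cx+fx*q[0]/-q[2], cy-fy*q[1]/-q[2]
E
python3 - <<'E'
from h import *
for n in('scene','side','wrist'): snap(n,n+'0'); print(n,env.camera_model(n)['camera_from_world'][0] if 0 else ray(n+'0',320,200), [k for k in env.camera_model(n)])
a=cv2.imread('pics/scene0.png');b=cv2.imread('pics/side0.png')
s=env.state();print(s['time_s'],s['ee_pos'],s['ee_rot'])
E
```

```text
pics
scene (array([1278.90093556,  859.13054325, 1082.91222813]), array([-0.49242149, -0.56406017, -0.66294111])) ['fx', 'fy', 'cx', 'cy', 'camera_from_world']
side (array([ 515.39279301, 1181.54189282, 1031.04969144]), array([ 0.03122554, -0.77915881, -0.62620309])) ['fx', 'fy', 'cx', 'cy', 'camera_from_world']
wrist (array([ 86.21876153, 573.39964066, 384.53999473]), array([ 0.25632605, -0.07597727, -0.96370415])) ['fx', 'fy', 'cx', 'cy', 'camera_from_world']
0.15 [162.56662301 551.15465846 213.32003717] [-1.79924157e+02 -7.07665624e-04  1.63566112e+02]
```

View pics/scene0.png

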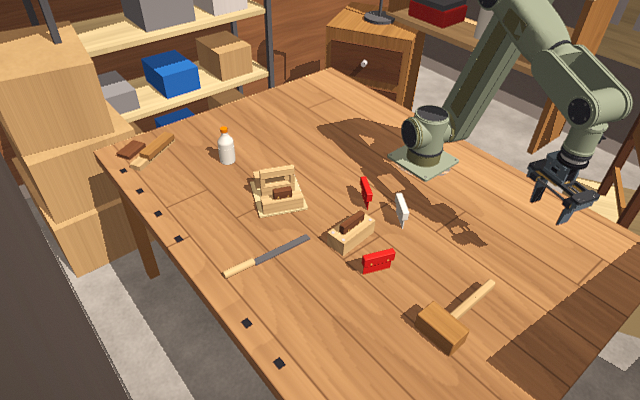

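View pics/side0.png

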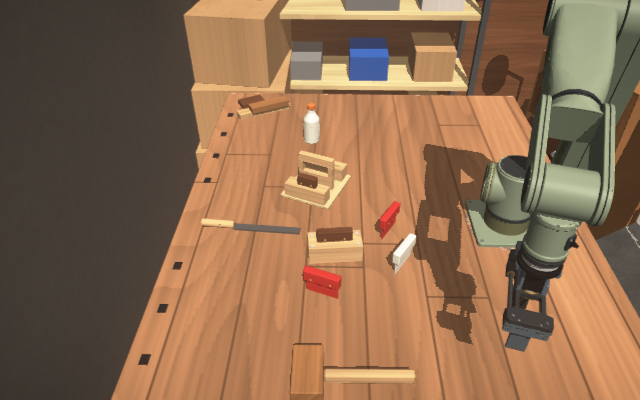

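Candidates for the wide scraper are the dark grip in the wooden block at scene (352,222) / side (335,234), red look-alikes at scene (367,190) and (378,262), a white one at (402,208), and the narrow scraper in the caddy at (282,192). By the description I choose the first and check it in a close crop.

```bash
python3 - <<'E'
from h import *
a=cv2.imread('pics/scene0.png');b=cv2.imread('pics/side0.png')
A=cv2.resize(a[155:265,245:405],None,fx=5,fy=5,interpolation=cv2.INTER_NEAREST)[:300*2]
A=cv2.resize(a[155:255,245:395],(800,533))[:, :]
B=cv2.resize(b[145:270,270:370],(400,500))
A=cv2.resize(a[160:260,245:345+40],(400,286))
A=cv2.resize(a[160:260,245:385],(400,286))
out=np.zeros((600,800,3),np.uint8); 
out[:286,:400]=A; out[:500,400:]=B
out[290:590,:400]=cv2.resize(a[205:259,320:392],(400,300))
cv2.imwrite('pics/crop1.png',out)
for f,im in(('scene0',a),('side0',b)):
    h=cv2.cvtColor(im,cv2.COLOR_BGR2HSV)
    m=((h[...,2]<105)&(h[...,1]>90)&((h[...,0]<15)|(h[...,0]>170))).astype(np.uint8)
    m[:140]=0
    n,l,s,c=cv2.connectedComponentsWithStats(m)
    for i in range(1,n):
        if s[i,4]>60:
            ct=cv2.findContours((l==i).astype(np.uint8),0,2)[0][0]
            print(f,s[i],c[i].round(1),cv2.approxPolyDP(ct,2,True).reshape(-1,2).tolist() if s[i,4]<1500 else '')
E
```

```text
scene0 [  1 140  25  46 393] [ 10.9 160.3] [[1, 140], [4, 159], [18, 185], [25, 184], [10, 159], [16, 155], [9, 141]]
scene0 [528 140   9  14  64] [531.7 145.9] [[536, 140], [531, 141], [528, 149], [531, 153]]
scene0 [ 597  140   43   88 1205] [622.8 183. ] [[639, 140], [623, 142], [597, 190], [598, 193], [605, 194], [611, 183], [614, 183], [620, 216], [617, 222], [625, 227], [639, 209], [639, 186], [622, 212], [614, 166], [621, 167], [634, 145], [639, 165]]
scene0 [  95  155  189  245 2278] [173.1 269. ] 
scene0 [ 38 208  29  51  70] [ 51.6 231.3] [[39, 208], [66, 258]]
scene0 [581 286  48  56 115] [607.4 308.4] [[581, 286], [626, 317], [608, 341], [628, 316]]
scene0 [403 313  50  43 537] [431.8 334.6] [[403, 313], [415, 327], [448, 355], [452, 345], [417, 314], [414, 322]]
scene0 [511 312  95  88 331] [561.1 357.3] [[548, 312], [599, 350], [569, 386], [511, 340], [568, 387], [560, 399], [605, 344], [600, 349]]
side0 [546 140  14  20 149] [551.4 146.7] [[559, 140], [547, 142], [546, 153], [550, 159], [549, 154], [556, 148]]
side0 [ 588  140   52  100 2318] [623.2 192. ] 
side0 [ 431  145   45  198 3546] [452.1 244.3] 
side0 [425 167  12  49 236] [429.1 194.7] [[426, 167], [426, 198], [430, 213], [436, 215]]
side0 [297 179  20   9  68] [307.  182.6] [[297, 179], [298, 183], [301, 181], [302, 184], [311, 183], [314, 187], [316, 180], [313, 185], [305, 182], [306, 179]]
side0 [415 226   7  34  74] [417.8 243.7] [[416, 226], [416, 244], [420, 259]]
```

View pics/crop1.png

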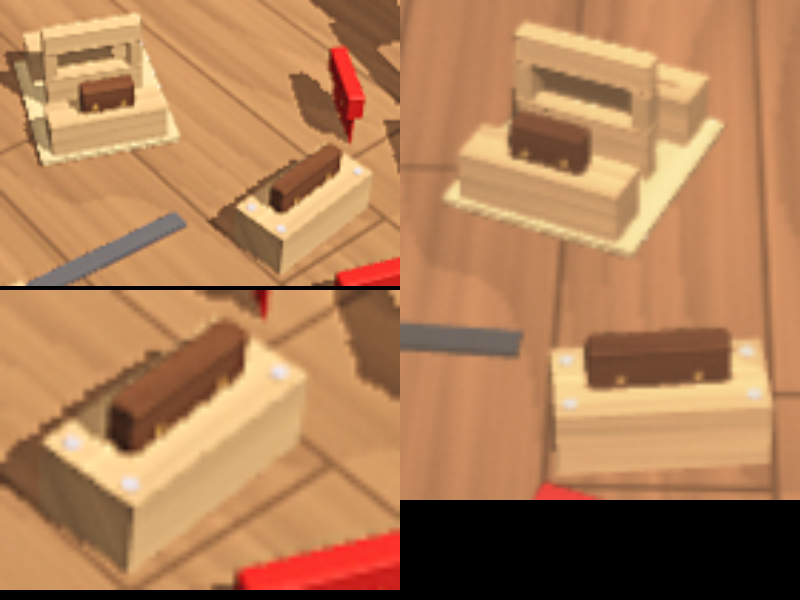

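The crop confirms it: dark wide grip in the screwed-down block at side about (335,234). The caddy's handle top edge runs from side (299,151) to (334,161), and its empty block lies behind it.

```bash
python3 - <<'E'
from h import *
S=lambda x,y:((x-400)/4+270,y/4+145)
Q=lambda x,y:(x/2.857+245,y/2.86+160)
P=lambda x,y:(x/5.556+320,(y-290)/5.556+205)
def show(t,f,pts,z):
    g=np.array([onz(f,*p,z) for p in pts]); d=g[1]-g[0]
    print(t,g[:,:2].round().tolist(),'mid',g.mean(0).round()[:2],'len',np.linalg.norm(d).round(),'yaw',np.degrees(np.arctan2(d[1],d[0])).round(1))
show('grip side','side0',[S(587,340),S(729,335)],91)
show('grip scene','scene0',[P(120,405),P(236,328)],91)
show('blk side','side0',[S(553,350),S(556,407),S(772,402),S(764,342)],55)
show('handle side front edge','side0',[S(514,36),S(654,70)],125)
show('handle side back','side0',[S(518,22),S(657,57)],125)
show('handle scene','scene0',[Q(42,27),Q(138,16)],125)
show('base side front','side0',[S(445,195),S(630,252),S(722,122)],10)
print(proj('wrist0',[400,0,0]))
E
```

```text
grip side [[567.0, 144.0], [469.0, 136.0]] mid [518. 140.] len 98.0 yaw -175.6
grip scene [[566.0, 147.0], [472.0, 142.0]] mid [519. 145.] len 94.0 yaw -176.7
blk side [[592.0, 115.0], [587.0, 173.0], [439.0, 164.0], [443.0, 103.0]] mid [515. 139.] len 58.0 yaw 95.0
handle side front edge [[638.0, -180.0], [525.0, -134.0]] mid [ 581. -157.] len 122.0 yaw 158.1
handle side back [[636.0, -200.0], [522.0, -153.0]] mid [ 579. -176.] len 123.0 yaw 157.1
handle scene [[628.0, -202.0], [526.0, -149.0]] mid [ 577. -175.] len 115.0 yaw 152.8
base side front [[694.0, -118.0], [541.0, -49.0], [467.0, -225.0]] mid [ 567. -131.] len 167.0 yaw 155.6
(np.float64(12.274206638516375), np.float64(428.6142768668553))
```

```bash
python3 -m jog '{"jaw":[60,60,60,60,60,60,60,60,60,60],"slide":[[0,0,0],[0,0,0],[0,0,0],[-0.72,-0.96,0],[-0.72,-0.96,0],[-0.72,-0.96,0],[-0.72,-0.96,0],[-0.72,-0.96,0],[-0.72,-0.96,0],[-0.72,-0.96,0]],"spin":[-0.85,-0.85,-0.85,0,0,0,0,0,0,0]}' 25
python3 -m jog '{"jaw":[60,60,60,60,60,60,60,60,60,60],"slide":[[-0.72,-0.96,0],[-0.72,-0.96,0],[-0.72,-0.96,0],[-0.72,-0.96,0],[-0.72,-0.96,0],[-0.72,-0.96,0],[-0.72,-0.96,0],[-0.72,-0.96,0],[0,0,0],[0,0,0]],"spin":[0,0,0,0,0,0,0,0,0,0]}'
python3 - <<'E'
from h import *
im=snap('wrist','w1'); s=env.state(); print(s['ee_pos'],s['ee_rot'],s['time_s']); print(proj('w1',[518,142,91]))
E
```

```text
time_s: 1.15
ee_pos: [328.1, 359.5, 213.8]
ee_rot: [-180.0, -0.0, -176.0]
force: [1.0, 0.0, 0.2]
gripper_width: 59.7
gripper_force: 0.0
time_s: 2.15
ee_pos: [515.7, 142.5, 213.5]
ee_rot: [180.0, -0.1, -176.1]
force: [-0.3, 0.7, 0.1]
gripper_width: 59.8
gripper_force: 0.0
[515.21226644 143.14626977 213.57874614] [ 1.79975622e+02 -7.29708779e-02 -1.76058319e+02] 2.2
(np.float64(319.34318486040826), np.float64(200.54672767834174))
```

View pics/w1.png

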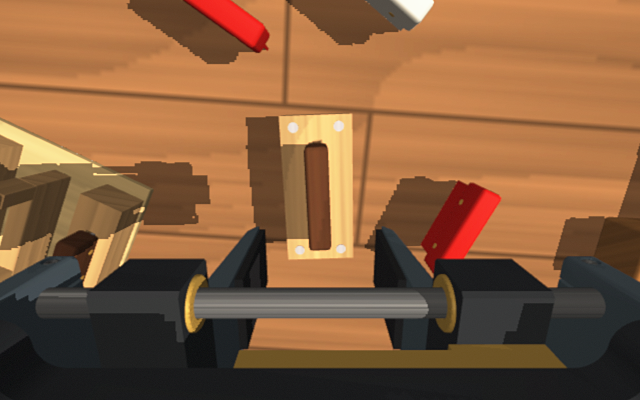

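The wrist view shows the grip at about (317,197) in the block, with the caddy at lower left and fingers straddling the grip's line. I'll measure it by mask.

```bash
cat >> h.py <<'E'
def brown(f,x0,y0,x1,y1,vmax=125,smin=110):
    im=cv2.imread(f'pics/{f}.png'); h=cv2.cvtColor(im,cv2.COLOR_BGR2HSV); m=np.zeros(h.shape[:2],np.uint8)
    m[y0:y1,x0:x1]=((h[...,2]<vmax)&(h[...,1]>smin)&(h[...,0]<15))[y0:y1,x0:x1]
    m=cv2.morphologyEx(m,cv2.MORPH_OPEN,np.ones((3,3)))
    n,l,s,c=cv2.connectedComponentsWithStats(m); i=1+s[1:,4].argmax()
    return cv2.findContours((l==i).astype(np.uint8),0,1)[0][0].reshape(-1,2)
def rect(f,ct,z):
    g=np.array([onz(f,u+.0,v+.0,z)[:2] for u,v in ct],np.float32); r=cv2.minAreaRect(g); b=cv2.boxPoints(r)
    e=[b[1]-b[0],b[2]-b[1]]; d=max(e,key=np.linalg.norm); return np.round(r[0],1),np.round(r[1],1),np.degrees(np.arctan2(d[1],d[0])).round(1)
E
python3 - <<'E'
from h import *
im=cv2.imread('pics/w1.png');h=cv2.cvtColor(im,cv2.COLOR_BGR2HSV);print(h[200,285:345:3].tolist())
for vm in(125,140,160):
    ct=brown('w1',280,120,352,258,vm); print(cv2.boundingRect(ct)); print(rect('w1',ct,91))
# block screws/top
m=((h[...,1]<60)&(h[...,2]>180)).astype(np.uint8); m[:110]=0;m[262:]=0
n,l,s,c=cv2.connectedComponentsWithStats(m)
for i in range(1,n):
    if s[i,4]>15: print(c[i].round(1), onz('w1',*c[i],55).round(1))
E
```

```text
[[16, 133, 138], [16, 133, 140], [16, 135, 145], [16, 136, 144], [16, 134, 150], [16, 135, 149], [16, 135, 151], [14, 142, 104], [10, 167, 110], [11, 166, 121], [10, 165, 125], [11, 167, 127], [11, 166, 120], [11, 164, 115], [10, 166, 106], [16, 139, 241], [20, 124, 248], [21, 120, 251], [20, 125, 247], [18, 132, 238]]
(304, 142, 27, 108)
(array([515.8, 140. ]), array([101.5,  20.8]), np.float32(6.4))
(304, 142, 27, 108)
(array([515.8, 140. ]), array([101.5,  20.9]), np.float32(6.2))
(304, 142, 27, 108)
(array([515.8, 140.2]), array([101.6,  21.1]), np.float32(6.3))
[338.3 125.5] [451.8 155.8  55. ]
[292.6 127.1] [456.3 111.8  55. ]
[340.6 248.3] [579.6 169.1  55. ]
[299.4 249.6] [584.1 125.   55. ]
```

```bash
python3 -m jog '{"jaw":[60,60,60,60,60,60,60,60],"slide":[[0,0,0],[-0.03,-0.09,0],[0,0,1],[0,0,1],[0,0,1],[0,0,1],[0,0,0.6],[0,0,0]],"spin":[-0.27,0,0,0,0,0,0,0]}'
python3 - <<'E'
from h import *
snap('wrist','w2'); s=env.state(); print(s['ee_pos'],s['ee_rot'],s['time_s'])
im=cv2.imread('pics/w2.png')
print(proj('w2',[516.5,140.2,91]))
E
```

```text
time_s: 3.0
ee_pos: [514.5, 140.6, 73.6]
ee_rot: [-180.0, -0.3, -173.8]
force: [0.3, -0.2, 0.5]
gripper_width: 59.9
gripper_force: 0.0
[515.8972407  140.79235415  75.28406998] [-1.79988787e+02 -1.39966396e-01 -1.73843018e+02] 3.05
(np.float64(319.4485539141559), np.float64(272.96048460449396))
```

```bash
python3 -m jog '{"jaw":[60,60,10,10,10,10,10,10,10],"slide":[[0,0,0.45],[0,0,0],[0,0,0],[0,0,0],[0,0,0],[0,0,0],[0,0,0],[0,0,0],[0,0,0]],"spin":[0,0,0,0,0,0,0,0,0]}' 25
```

```text
time_s: 3.95
ee_pos: [517.1, 140.4, 62.7]
ee_rot: [180.0, 0.0, -173.9]
force: [-0.8, 0.1, 2.4]
gripper_width: 22.0
gripper_force: 25.0
```

```bash
python3 -m jog '{"jaw":[10,10,10,10,10,10,10,10,10,10],"slide":[[0,0,-0.5],[0,0,-1],[0,0,-1],[0,0,-1],[0,0,-1],[0,0,-0.6],[0,0,0],[0,0,0],[0,0,0],[0,0,0]],"spin":[0,0,0,0,0,0,0.91,0.91,0.91,0.91]}'
python3 -m jog '{"jaw":[10,10,10,10,10,10,10,10,10,10],"slide":[[-0.5,-0.6,0],[-0.81,-0.99,0],[-0.81,-0.99,0],[-0.81,-0.99,0],[-0.81,-0.99,0],[-0.81,-0.99,0],[-0.81,-0.99,0],[-0.81,-0.99,0],[-0.81,-0.99,0],[-0.81,-0.99,0]],"spin":[0,0,0,0,0,0,0,0,0,0]}'
python3 -m jog '{"jaw":[10,10,10,10],"slide":[[-0.81,-0.99,0],[-0.31,-0.39,0],[0,0,0],[0,0,0]],"spin":[0,0,0,0]}'
python3 - <<'E'
from h import *
snap('wrist','w3'); s=env.state(); print(s['ee_pos'],s['ee_rot'],s['time_s'])
print(proj('w3',[553,-232,55]),onz('side0',312,140,0))
E
```

```text
time_s: 4.95
ee_pos: [516.6, 140.3, 215.0]
ee_rot: [-180.0, -0.1, 156.7]
force: [0.2, -0.0, -0.9]
gripper_width: 21.9
gripper_force: 25.0
time_s: 5.95
ee_pos: [620.6, -215.0, 214.8]
ee_rot: [180.0, -0.1, 157.0]
force: [0.2, -0.2, -1.7]
gripper_width: 21.8
gripper_force: 25.0
time_s: 6.35
ee_pos: [634.9, -263.7, 214.8]
ee_rot: [179.9, -0.1, 157.0]
force: [-0.0, 0.4, -1.1]
gripper_width: 21.8
gripper_force: 25.0
[ 634.99546492 -263.16862835  215.1678328 ] [ 1.79944432e+02 -8.70589562e-02  1.57058802e+02] 6.4
(np.float64(316.9800288897671), np.float64(98.4909960907223)) [ 609.52903303 -464.4830448     0.        ]
```

View pics/w3.png

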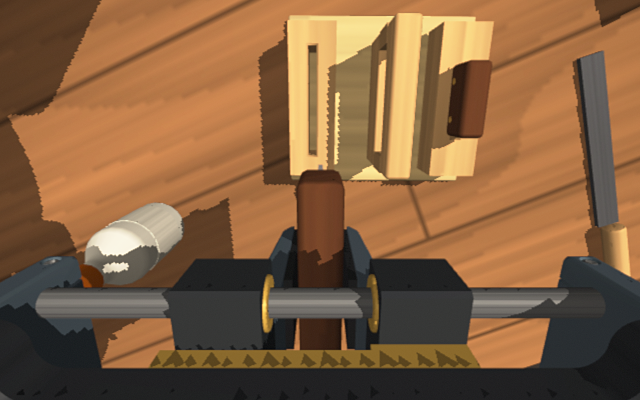

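The empty slot runs from about (313,44) to (313,155), the handle rail top is at x≈403, and the glue bottle is clear at (140,245). Measuring now.

```bash
python3 - <<'E'
from h import *
im=cv2.imread('pics/w3.png');g=im.astype(int).sum(2)//3
for r in(60,100,140): print(r,list(zip(range(284,340,2),g[r,284:340:2])))
print('v',list(zip(range(34,64,2),g[34:64:2,313])),list(zip(range(140,170,2),g[140:170:2,313])))
for r in(30,100,165): print('rail',r,[(c,g[r,c]) for c in range(376,436,3)])
m=np.zeros(g.shape,np.uint8); m[36:166,300:326]=(g[36:166,300:326]<120)
n,l,s,c=cv2.connectedComponentsWithStats(m);i=1+s[1:,4].argmax();print(s[i],c[i])
ct=cv2.findContours((l==i).astype(np.uint8),0,1)[0][0].reshape(-1,2); print(rect('w3',ct,55))
E
python3 -c "
import cv2;im=cv2.imread('pics/w3.png');cv2.imwrite('pics/crop3.png',cv2.resize(im[10:190,270:500],None,fx=3.3,fy=3.3))"
```

```text
60 [(284, np.int64(65)), (286, np.int64(62)), (288, np.int64(171)), (290, np.int64(201)), (292, np.int64(197)), (294, np.int64(194)), (296, np.int64(192)), (298, np.int64(192)), (300, np.int64(195)), (302, np.int64(196)), (304, np.int64(197)), (306, np.int64(192)), (308, np.int64(109)), (310, np.int64(111)), (312, np.int64(111)), (314, np.int64(110)), (316, np.int64(116)), (318, np.int64(164)), (320, np.int64(185)), (322, np.int64(185)), (324, np.int64(184)), (326, np.int64(183)), (328, np.int64(181)), (330, np.int64(179)), (332, np.int64(178)), (334, np.int64(175)), (336, np.int64(199)), (338, np.int64(207))]
100 [(284, np.int64(66)), (286, np.int64(63)), (288, np.int64(105)), (290, np.int64(195)), (292, np.int64(198)), (294, np.int64(196)), (296, np.int64(193)), (298, np.int64(192)), (300, np.int64(194)), (302, np.int64(197)), (304, np.int64(195)), (306, np.int64(191)), (308, np.int64(120)), (310, np.int64(118)), (312, np.int64(118)), (314, np.int64(118)), (316, np.int64(119)), (318, np.int64(172)), (320, np.int64(185)), (322, np.int64(186)), (324, np.int64(185)), (326, np.int64(16
[... 2137 characters left out ...]
p.int64(166)), (418, np.int64(118)), (421, np.int64(120)), (424, np.int64(74)), (427, np.int64(72)), (430, np.int64(80)), (433, np.int64(79))]
rail 165 [(376, np.int64(73)), (379, np.int64(79)), (382, np.int64(82)), (385, np.int64(89)), (388, np.int64(161)), (391, np.int64(187)), (394, np.int64(189)), (397, np.int64(193)), (400, np.int64(187)), (403, np.int64(188)), (406, np.int64(193)), (409, np.int64(193)), (412, np.int64(110)), (415, np.int64(114)), (418, np.int64(77)), (421, np.int64(72)), (424, np.int64(78)), (427, np.int64(78)), (430, np.int64(155)), (433, np.int64(181))]
[308  45   9 110 888] [312.34009009  98.07207207]
(array([ 554. , -237.6]), array([ 7.7, 98.9]), np.float32(-23.1))
```

View pics/crop3.png

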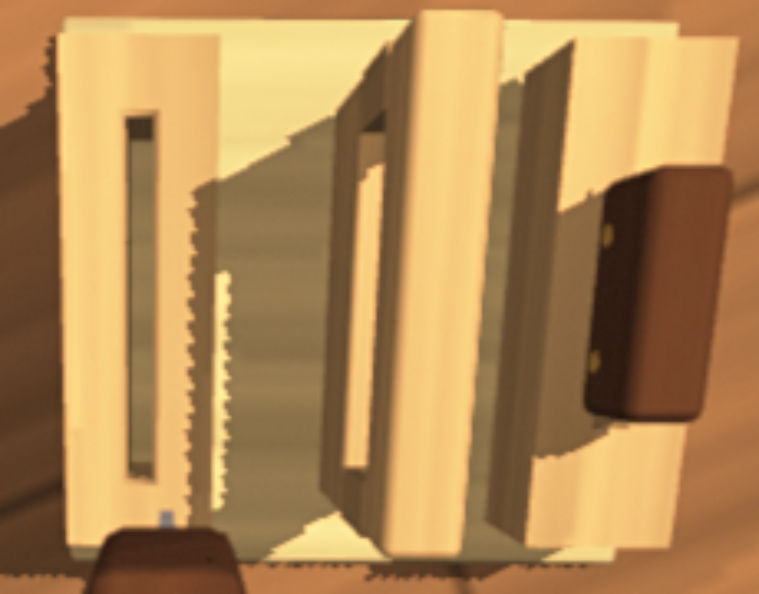

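```bash
python3 - <<'E'
from h import *
R=np.radians(157.0); X=np.array([np.cos(R),np.sin(R)]);Y=np.array([np.sin(R),-np.cos(R)]); t=np.array([635,-263.4])
ct=brown('w3',285,168,355,225,140,90); 
g=np.array([onz('w3',u,v,243.5)[:2] for u,v in ct]); q=(g-t)@np.c_[X,Y]
for lo in(20,30,40): k=q[(q[:,0]>lo-4)&(q[:,0]<lo+4)]; print(lo,k[:,1].min().round(1),k[:,1].max().round(1))
print('end x',q[:,0].max(), 'blade',(onz('w3',320.6,167,215-50)[:2]-t)@np.c_[X,Y],(onz('w3',320.6,167,215-8)[:2]-t)@np.c_[X,Y])
print('slot', (np.array([554,-237.6])-t)@np.c_[X,Y])
for u,v in((408.8,30),(403,100),(399.3,165)): print('rail',onz('w3',u,v,125).round(1))
E
```

```text
Traceback (most recent call last):
ValueError: zero-size array to reduction operation minimum which has no identity
```

```bash
python3 - <<'E'
from h import *
R=np.radians(157.0); X=np.array([np.cos(R),np.sin(R)]);Y=np.array([np.sin(R),-np.cos(R)]); t=np.array([635,-263.4]);B=np.c_[X,Y]
im=cv2.imread('pics/w3.png').astype(int)
for r in(180,200,220): print([(c,*im[r,c]) for c in range(288,352,4)])
ct=brown('w3',285,168,355,225,140,90); q=(np.array([onz('w3',u,v,243.5)[:2] for u,v in ct])-t)@B
print(cv2.boundingRect(ct),q.min(0),q.max(0))
print('blade',(onz('w3',320.6,167,165)[:2]-t)@B)
print('slot', (np.array([554,-237.6])-t)@B)
for u,v in((408.8,30),(403,100),(399.3,165)): print('rail',onz('w3',u,v,125).round(1))
E
```

```text
[(288, np.int64(36), np.int64(57), np.int64(85)), (292, np.int64(37), np.int64(60), np.int64(87)), (296, np.int64(39), np.int64(61), np.int64(86)), (300, np.int64(19), np.int64(30), np.int64(51)), (304, np.int64(25), np.int64(41), np.int64(69)), (308, np.int64(28), np.int64(43), np.int64(72)), (312, np.int64(23), np.int64(41), np.int64(71)), (316, np.int64(24), np.int64(42), np.int64(71)), (320, np.int64(25), np.int64(43), np.int64(71)), (324, np.int64(26), np.int64(43), np.int64(72)), (328, np.int64(25), np.int64(41), np.int64(74)), (332, np.int64(26), np.int64(43), np.int64(72)), (336, np.int64(25), np.int64(43), np.int64(74)), (340, np.int64(24), np.int64(42), np.int64(76)), (344, np.int64(43), np.int64(69), np.int64(98)), (348, np.int64(54), np.int64(90), np.int64(134))]
[(288, np.int64(71), np.int64(116), np.int64(177)), (292, np.int64(68), np.int64(115), np.int64(177)), (296, np.int64(54), np.int64(92), np.int64(139)), (300, np.int64(32), np.int64(54), np.int64(92)), (304, np.int64(40), np.int64(69), np.int64(117)), (308, np.int64(40), np.int64(68), np.int64(117)), (312, np.int
[... 820 characters left out ...]
(67), np.int64(118)), (316, np.int64(44), np.int64(71), np.int64(123)), (320, np.int64(42), np.int64(71), np.int64(122)), (324, np.int64(42), np.int64(70), np.int64(120)), (328, np.int64(38), np.int64(66), np.int64(112)), (332, np.int64(40), np.int64(66), np.int64(112)), (336, np.int64(38), np.int64(63), np.int64(112)), (340, np.int64(36), np.int64(62), np.int64(106)), (344, np.int64(57), np.int64(96), np.int64(149)), (348, np.int64(68), np.int64(113), np.int64(173))]
(285, 168, 60, 57) [ 28.45630854 -15.90850664] [54.12301261 10.20564961]
blade [ 4.11119057e+01 -1.30240953e-03]
slot [84.64175624 -7.90019619]
rail [ 537.6 -154.1  125. ]
rail [ 581.  -173.3  125. ]
rail [ 626.3 -192.   125. ]
```

```bash
python3 -m jog '{"jaw":[10,10,10,10,10,10,10,10,10],"slide":[[0.95,-0.09,0],[0.95,-0.09,0],[0.95,-0.09,0],[0,0,0.8],[0,0,1],[0,0,1],[0,0,0.4],[0,0,0],[0,0,0]],"spin":[0,0,0,0,0,0,0,0,0]}'
python3 - <<'E'
from h import *
snap('side','s4');snap('wrist','w4'); s=env.state(); print(s['ee_pos'],s['ee_rot'],s['force'],s['time_s'])
b=cv2.imread('pics/side0.png');b=cv2.imread('pics/s4.png')
cv2.imwrite('pics/crop4.png',np.hstack([cv2.resize(b[110:210,270:370],(400,400)),cv2.resize(cv2.imread('pics/w4.png')[100:400,170:470],(400,400))]))
E
```

```text
time_s: 7.3
ee_pos: [554.4, -238.5, 120.7]
ee_rot: [180.0, 0.1, 157.1]
force: [0.7, 0.8, -0.6]
gripper_width: 22.0
gripper_force: 25.0
[ 554.69120887 -239.0284773   121.25070237] [179.99759976   0.19498562 157.02975465] [-0.46206453 -0.56131018 -1.06996065] 7.4
```

View pics/crop4.png

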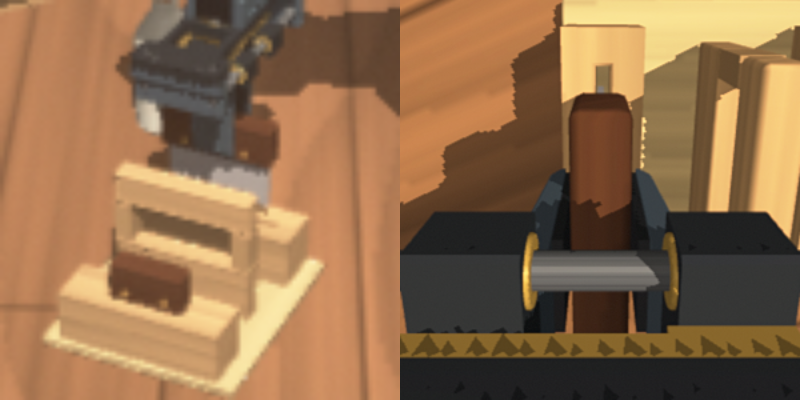

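```bash
python3 -m jog '{"jaw":[10,10,10,10,10,10],"slide":[[0.03,0.03,0.2],[0,0,0.2],[0,0,0.2],[0,0,0.2],[0,0,0.2],[0,0,0]],"spin":[0,0,0,0,0,0]}'
```

```text
time_s: 8.0
ee_pos: [552.4, -237.4, 88.1]
ee_rot: [180.0, -0.1, 157.0]
force: [-0.3, -0.5, -0.4]
gripper_width: 22.0
gripper_force: 25.0
```

```bash
python3 -m jog '{"jaw":[10,10,10,10,10,10,10],"slide":[[0,0,0],[0,0,0.2],[0,0,0.2],[0,0,0.2],[0,0,0.15],[0,0,0.08],[0,0,0]],"spin":[0,0,0,0,0,0,0]}'
```

```text
time_s: 8.7
ee_pos: [552.8, -237.5, 64.0]
ee_rot: [180.0, -0.1, 157.0]
force: [0.4, -0.1, -0.7]
gripper_width: 21.8
gripper_force: 25.0
```

```bash
python3 -m jog '{"jaw":[10,10,10],"slide":[[0,0,0.05],[0,0,0.03],[0,0,0]],"spin":[0,0,0]}'
```

```text
time_s: 9.0
ee_pos: [553.3, -237.8, 62.7]
ee_rot: [180.0, 0.1, 157.0]
force: [-0.1, 1.3, 2.4]
gripper_width: 21.8
gripper_force: 25.0
```

```bash
python3 -m jog '{"jaw":[44,44,44,44,44,44,44,44,44,44],"slide":[[0,0,0],[0,0,0],[0,0,0],[0,0,0],[0,0,0],[0,0,0],[0,0,0],[0,0,-0.5],[0,0,-1],[0,0,-1]],"spin":[0,0,0,0,0,0,0,0,0,0]}'
python3 -m jog '{"jaw":[44,44,44,44,44,44,44,44],"slide":[[0,0,-1],[0,0,-1],[0,0,-0.5],[-0.9,0,0],[-0.9,0,0],[-0.9,0,0],[0,0,0],[0,0,0]],"spin":[0,0,0,0,0,0,0,0]}'
python3 - <<'E'
from h import *
snap('wrist','w5');snap('side','s5'); s=env.state(); print(s['ee_pos'],s['ee_rot'],s['time_s'])
E
```

```text
time_s: 10.0
ee_pos: [552.6, -237.4, 137.4]
ee_rot: [180.0, -0.1, 157.0]
force: [0.1, 0.7, -0.2]
gripper_width: 43.9
gripper_force: 0.0
time_s: 10.8
ee_pos: [627.4, -269.2, 211.3]
ee_rot: [180.0, -0.1, 157.0]
force: [-0.2, 0.2, -0.1]
gripper_width: 44.0
gripper_force: 0.0
[ 626.82630165 -268.93339231  212.00116487] [ 1.79996701e+02 -6.36696603e-02  1.57008326e+02] 10.9
```

View pics/w5.png

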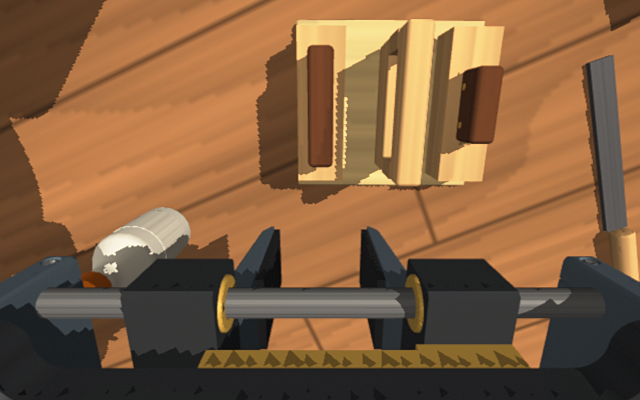

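The scraper stands in the slot at (320,105); the rail top runs from about (417,20) to (408,184). Measuring both.

```bash
python3 - <<'E'
from h import *
ct=brown('w5',300,35,340,175,130,110); print(cv2.boundingRect(ct),rect('w5',ct,91))
g=cv2.cvtColor(cv2.imread('pics/w5.png'),6).astype(int)
for r in(40,100,160): print(r,[(c,g[r,c]) for c in range(390,446,2)])
for c in(414,408): print(c,[(r,g[r,c]) for r in list(range(10,30,2))+list(range(174,196,2))])
for p in((416.5,20),(412.5,102),(408.5,184)): print(onz('w5',*p,125).round(1))
E
```

```text
(307, 46, 26, 121) (array([ 555.1, -238.9]), array([21., 97.]), np.float32(-22.7))
40 [(390, np.int64(75)), (392, np.int64(78)), (394, np.int64(78)), (396, np.int64(76)), (398, np.int64(91)), (400, np.int64(88)), (402, np.int64(91)), (404, np.int64(92)), (406, np.int64(107)), (408, np.int64(164)), (410, np.int64(205)), (412, np.int64(212)), (414, np.int64(213)), (416, np.int64(215)), (418, np.int64(216)), (420, np.int64(215)), (422, np.int64(212)), (424, np.int64(211)), (426, np.int64(211)), (428, np.int64(212)), (430, np.int64(216)), (432, np.int64(208)), (434, np.int64(108)), (436, np.int64(109)), (438, np.int64(80)), (440, np.int64(80)), (442, np.int64(79)), (444, np.int64(84))]
100 [(390, np.int64(210)), (392, np.int64(212)), (394, np.int64(180)), (396, np.int64(83)), (398, np.int64(91)), (400, np.int64(92)), (402, np.int64(119)), (404, np.int64(174)), (406, np.int64(205)), (408, np.int64(209)), (410, np.int64(210)), (412, np.int64(212)), (414, np.int64(212)), (416, np.int64(209)), (418, np.int64(208)), (420, np.int64(209)), (422, np.int64(211)), (424, np.int64(215)), (426, np.in
[... 1090 characters left out ...]
), (180, np.int64(205)), (182, np.int64(207)), (184, np.int64(177)), (186, np.int64(75)), (188, np.int64(56)), (190, np.int64(116)), (192, np.int64(120)), (194, np.int64(127))]
408 [(10, np.int64(130)), (12, np.int64(134)), (14, np.int64(140)), (16, np.int64(145)), (18, np.int64(144)), (20, np.int64(142)), (22, np.int64(126)), (24, np.int64(132)), (26, np.int64(137)), (28, np.int64(141)), (174, np.int64(210)), (176, np.int64(209)), (178, np.int64(209)), (180, np.int64(209)), (182, np.int64(210)), (184, np.int64(180)), (186, np.int64(84)), (188, np.int64(66)), (190, np.int64(130)), (192, np.int64(135)), (194, np.int64(134))]
[ 526.5 -153.9  125. ]
[ 577.2 -173.7  125. ]
[ 635.1 -196.4  125. ]
```

```bash
python3 - <<'E'
from h import *
P=[onz('w5',*p,125)[:2] for p in((421.9,19),(409,185))]; d=P[1]-P[0]; m=(P[0]+P[1])/2
print(P,np.linalg.norm(d),np.degrees(np.arctan2(d[1],d[0])),m)
R=np.radians(157);B=np.array([[np.cos(R),np.sin(R)],[np.sin(R),-np.cos(R)]])
print('from slot', np.array([554,-237.6])+70*np.array([np.sin(R),-np.cos(R)]))
print('move', B@(m-env.state()['ee_pos'][:2])/30)
E
```

```text
[array([ 527.39468285, -150.21402828]), array([ 635.99501744, -196.28634222])] 117.9690246873478 -22.988468527529587 [ 581.69485015 -173.25018525]
from slot [ 581.35117899 -173.16466026]
move [2.63100425 2.34808645]
```

```bash
python3 -m jog '{"jaw":[44,44,44,44,44,44,44,44,44,44],"slide":[[0.88,0.78,0],[0.88,0.78,0],[0.87,0.78,0],[0,0,0],[0,0,0.8],[0,0,1],[0,0,1],[0,0,0.7],[0,0,0],[0,0,0]],"spin":[0,0,0,0,0,0,0,0,0,0]}'
```

```text
time_s: 11.9
ee_pos: [582.6, -174.3, 107.8]
ee_rot: [-180.0, 0.0, 157.0]
force: [0.5, 0.0, -0.1]
gripper_width: 43.8
gripper_force: 0.0
```

```bash
python3 -m jog '{"jaw":[44,44,5,5,5,5,5,5,5,5],"slide":[[0,0,0.5],[0,0,0],[0,0,0],[0,0,0],[0,0,0],[0,0,0],[0,0,0],[0,0,0],[0,0,0],[0,0,0]],"spin":[0,0,0,0,0,0,0,0,0,0]}' 60
```

```text
time_s: 12.9
ee_pos: [582.9, -173.9, 93.0]
ee_rot: [180.0, 0.1, 157.0]
force: [-0.8, 0.6, 6.3]
gripper_width: 20.0
gripper_force: 60.0
```

Rail gripped (20.0 mm, as given). I lift gently.

```bash
python3 -m jog '{"jaw":[5,5,5,5,5,5,5,5,5,5],"slide":[[0,0,-0.1],[0,0,-0.2],[0,0,-0.3],[0,0,-0.4],[0,0,-0.4],[0,0,-0.4],[0,0,-0.4],[0,0,-0.4],[0,0,-0.3],[0,0,-0.2]],"spin":[0,0,0,0,0,0,0,0,0,0]}'
python3 -m jog '{"jaw":[5,5,5,5,5,5,5,5,5,5],"slide":[[0,0,-0.15],[0,0,-0.1],[0,0,0],[0,0,0],[0,0,0],[0,0,0],[0,0,0],[0,0,0],[0,0,0],[0,0,0]],"spin":[0,0,0,0,0,0,0,0,0,0]}'
python3 - <<'E'
from h import *
snap('side','s6');snap('scene','c6');s=env.state();print(s['ee_pos'],s['force'],s['torque'],s['gripper_width'])
cv2.imwrite('pics/crop6.png',np.hstack([cv2.resize(cv2.imread('pics/s6.png')[70:210,250:390],(400,400)),cv2.resize(cv2.imread('pics/c6.png')[90:230,210:350],(400,400))]))
E
```

```text
time_s: 13.9
ee_pos: [582.7, -173.9, 186.3]
ee_rot: [180.0, 0.1, 157.0]
force: [0.4, -0.4, -6.7]
gripper_width: 19.5
gripper_force: 60.0
time_s: 14.9
ee_pos: [582.4, -173.8, 192.6]
ee_rot: [180.0, -0.0, 157.0]
force: [0.3, 0.4, -7.0]
gripper_width: 19.8
gripper_force: 60.0
[ 582.40185944 -173.83461878  192.64223708] [ 0.65932478 -0.15148716 -7.13056547] [-0.00557457 -0.06010043  0.04987014] 19.801074056457665
```

View pics/crop6.png

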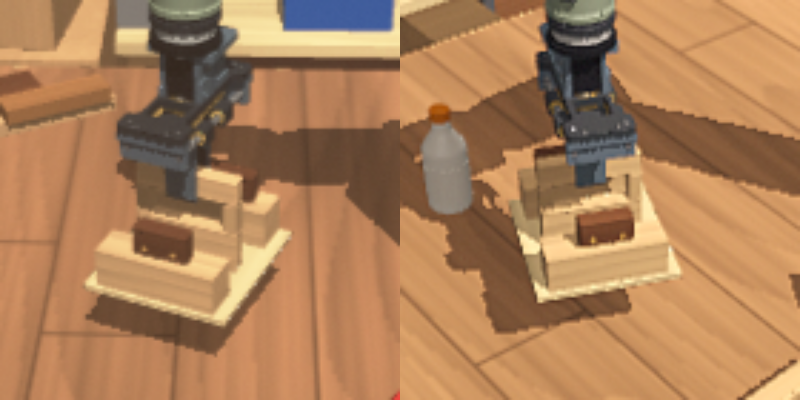

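```bash
python3 - <<'E'
from h import *
for z in(10,60,90,110): print(z,proj('s6',[541,-49,z]),proj('s6',[694,-118,z]),proj('s6',[467,-225,z]))
k=140/400
for x,y in((222,325),(87,285),(291,233)): print(250+x*k,70+y*k)
E
```

```text
10 (np.float64(327.61879355313556), np.float64(208.07267227358335)) (np.float64(281.10624268188263), np.float64(193.81296212919574)) (np.float64(350.4485017811589), np.float64(175.46278927565845))
60 (np.float64(327.644111049439), np.float64(195.58078661836893)) (np.float64(280.24715964917414), np.float64(181.49412385730224)) (np.float64(350.8853585893278), np.float64(163.38190303122235))
90 (np.float64(327.65978594845996), np.float64(187.84664719637658)) (np.float64(279.7158637717207), np.float64(173.87559603207228)) (np.float64(351.15515344557605), np.float64(155.92096638854818))
110 (np.float64(327.67044582485045), np.float64(182.58696608998244)) (np.float64(279.3548083108219), np.float64(168.6982340534821)) (np.float64(351.33833509398664), np.float64(150.8552409262578))
327.7 183.75
280.45 169.75
351.85 151.55
```

The base corners all sit at a height of about 106 mm, so the caddy underside is about 96 mm up and level. Both scrapers are seated, so I hand in.

```bash
python3 -c "
from workcell import env
print(env.job_done())"
```

```text
the job is handed in; nothing more can be done
None
```

The wide scraper is home in the caddy's empty slot and released, and I handed the job in with the arm holding the caddy by its handle, level and about 96 mm up, both scrapers seated; no verdict was returned.

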